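# Shake drying pellets evenly over a sectioned tray

## Robot

A 6-joint arm with a two-finger parallel gripper is mounted at the origin on a cart in front of the work surface, level with it; the furniture and walls round the work are solid. World frame = base frame: x ahead of the robot, y to its left, z up, the work surface at z = 0. Lengths are in m, angles in rad, forces in N, time in s.
With the tool pointing down it reaches from about 0.375 to 0.9 m from the base axis. Payload 3.1 kg.
Tool frame: the origin (TCP) lies on the centre line of the jaws, within the pads' length; the fingertips stand 22 mm ahead of it and the grasp point (between the pads) lies 3 mm ahead of it; z points along the fingers, y is the line along which they close (so a half turn about z gives the same grasp; the last joint's range is limited). The gripper opens to 85 mm and grips with 20 to 120 N. Pads are 22 mm wide; open, the fingers measure 114 mm over their backs; the gripper's body (76 mm by 85 mm) begins 54 mm behind the grasp point. The pads swing forward as they close: fully open they stand 13 mm farther back than shut.
Start: joints at [1.131, 0.527, 1.433, -0, 1.181, -0.178], TCP at [0.162, 0.604, 0.253] pointing down, gripper open.
Joint ranges: [-3.08, 3.08], [-0.75, 2.2], [0.22, 2.44], [-1.43, 4.57], [0, 2.65], [-2.85, 2.85]. Speed limits (rad/s): [2.79, 2.79, 3.14, 3.14, 3.14, 3.14].

## Interface

Orientations are given as a unit quaternion [x, y, z, w].
In Python, from station import manip gives the robot as it stands.
- The arm moves only by the shell command python3 drive.py 'ROWS' [FORCE]. ROWS is rows parted by semicolons, their numbers by spaces, 1 to 20 of them, each of 5 numbers: dx, dy, dz in m, then a turn about the tool's z in rad, then the opening from 0.0 (shut) to 1.0 (fully open); each row is the pose to reach, as a shift and turn from the pose commanded when the command began, along the tool's axes at that moment; what a row does not reach only later rows make up. A row lasts 1/10 s, in which the tool goes at most 0.05 m and 0.15 rad, less where a joint would pass 70% of its speed; a pose out of reach is approached as far as the arm can. The fingers move at their own pace and stop on an object; FORCE is the grip in N (left out, the last holds). Time passes only in rows, so rows that do not move let the fingers close. It prints the time, the measured TCP pose, the force, the opening and the grip force at its end.
- manip.sense(): the state, without advancing time (a new reading comes with each control period).
- manip.snapshot(name): name is "side" or "top" or "wrist"; returns a dict with "pixels" (400x640x3 uint8, red, green, blue), "range_z" (400x640 float32, m along the optical axis (not along the pixel's ray), 0 where there is no reading), "fov_y" (degrees; the focal length in pixels is half the picture's height over the tangent of half this angle, whatever the lens; pixels are square), "cx", "cy" (the principal point, pixels), "k1" (the pictures are not rectified: a ray, as slopes to the right and down, at radius r is drawn at 1 + k1 r^2 times it, then the intrinsics apply), "R" (3x3) and "t" (3): a world point X has camera coordinates R X + t; the wrist camera has in their place "hand_eye" (4x4, takes a point from camera to tool coordinates, whose origin is the TCP and whose axes are the flange's). Camera axes: x right, y down, z forward; pixel columns grow to the right and rows downward; lengths in m; the calibration is good to about 2 mm. A picture is of the moment at which its call begins: read the wrist's pose just before it.
- manip.sign_off(): hands the job in; it is judged then, once.
The state is a dict: "t": time; "q": joint angles; "qd": joint speeds; "tau": joint torques, N m; "tcp_pos": TCP position; "tool_rot": TCP orientation; "force": force on the tool from outside, world axes, zero at the start; "ft_torque": the same for the moment, N m; "finger_gap": opening from 0.0 (shut) to 1.0 (fully open); "gripper_force": force on a finger pad.
Only numpy, scipy, OpenCV 4.12 (cv2) and the standard library are available. Lean on these libraries where they do the work, as an engineer would, in place of code of your own. Each camera call takes 0.05 s, during which the arm holds its last target. There are 200 camera calls.

## Task

Pick up the pellet shaker by its handle and, holding it over the drying tray, shake all six ceramic pellets out so that they are spread over the tray's four sections, at least one in each and none spilled. Do not touch the tray with the shaker. Then lay the empty shaker down flat along the middle of the cork mat, and leave the other things on the bench where they stand.

Things in the scene. Friction and masses are not known exactly. Their poses are not given: they have to be found in the camera images.
- shaker: Loose grey pellet shaker, about 0.18 kg empty: a box tube 190 mm long (x) and 33 mm wide, 30 mm high, walls and floor 3 mm; +x end open (mouth), -x end closed, 10 mm slot along the roof. Origin: middle of the flat underside; any yaw. Fin handle on top, 60 mm long (x), 20 mm thick (y), top at 79 mm. Holds six pellets in single file, the first 50 mm behind the mouth; see mouth for how they run
- mouth (a point): floor edge of the shaker's mouth: on its +x end, 95 mm from the origin, 3 mm above the underside; no lip. With the mouth end tilted down by about 0.25 to 0.45 rad (it varies) the pellets slide out in a row; tilted less, they creep out if shaken along the tube; level, they stop
- handle (a point): point to grip inside the shaker's fin handle, 60 mm above the origin
- tray: Fixed steel drying tray, 200 x 200 mm, 22 mm high (rim bead to 25 mm), walls, floor and dividers 3 mm; a cross of dividers as high as the rim parts it into four square sections. Grip tabs stand out 11 mm at mid hsix of the x sides. Origin: centre of the underside
- section_0 (a point): centre of the floor of the tray's section at -x, -y; 95 mm square inside, axes as the tray's
- section_1 (a point): centre of the floor of the tray's section at -x, +y; 95 mm square inside, axes as the tray's
- section_2 (a point): centre of the floor of the tray's section at +x, -y; 95 mm square inside, axes as the tray's
- section_3 (a point): centre of the floor of the tray's section at +x, +y; 95 mm square inside, axes as the tray's
- mat: Fixed tan cork mat, 130 mm (x) by 210 mm (y, its long axis), 3 mm thick. Origin: centre of the underside. Tray, mat and shaker stand side by side, in any order; fixed equipment, up to 0.25 m tall, stands beyond x = 0.65 m and to the sides beyond y = 0.5 and -0.5 m
- mat_top (a point): centre of the mat's upper face
- pellet_0: Chunky white ceramic pellet: a short cylinder 22 mm across and 18 mm high, 10 g, origin at its centre; starts in the shaker (nearest the closed end)
- pellet_1: Chunky white ceramic pellet: a short cylinder 22 mm across and 18 mm high, 10 g, origin at its centre; starts in the shaker (no. 2 from the closed end)
- pellet_2: Chunky white ceramic pellet: a short cylinder 22 mm across and 18 mm high, 10 g, origin at its centre; starts in the shaker (no. 3 from the closed end)
- pellet_3: Chunky white ceramic pellet: a short cylinder 22 mm across and 18 mm high, 10 g, origin at its centre; starts in the shaker (no. 4 from the closed end)
- pellet_4: Chunky white ceramic pellet: a short cylinder 22 mm across and 18 mm high, 10 g, origin at its centre; starts in the shaker (no. 5 from the closed end)
- pellet_5: Chunky white ceramic pellet: a short cylinder 22 mm across and 18 mm high, 10 g, origin at its centre; starts in the shaker (nearest the mouth)
- dropper: Bystander, loose: brown dropper bottle, 31 mm across, 99 mm tall, standing beside the shaker on its +y side. Origin: centre of the underside
- vial: Bystander, loose: small capped vial, 25 mm across, 56 mm tall, standing beside the shaker on its -y side. Origin: centre of the underside
- jar: Bystander, loose: white bottle with black cap, 70 mm across, 138 mm tall, standing just behind the mat. Origin: centre of the underside
- small_vial: Bystander, loose: small capped vial, 25 mm across, 56 mm tall, standing in front of the mat. Origin: centre of the underside
- slides: Bystander, loose: closed slide box, 62 x 87 x 33 mm, at the right rear. Origin: centre of the underside
- tape: Bystander, loose: roll of tape lying flat, 78 mm across, 19 mm high, behind the middle of the work. Origin: centre of the underside

How it is judged:
On the way, in this order (a step that is already met when the one before it is completed fails the run):
1. the shaker is lifted clear with the pellets in it (height (world z) of shaker above 0.05 m and distance between each of pellet_0, pellet_1, pellet_2, pellet_3, pellet_4, pellet_5 and shaker below 0.11 m), for 0.2 s.
2. every section has at least one pellet, while the shaker is held up (height (world z) of shaker above 0.04 m and ((x of pellet_0 in the frame of tray below -0.009 m and y of pellet_0 in the frame of tray below -0.009 m and height (world z) of pellet_0 below 0.028 m) or (x of pellet_1 in the frame of tray below -0.009 m and y of pellet_1 in the frame of tray below -0.009 m and height (world z) of pellet_1 below 0.028 m) or (x of pellet_2 in the frame of tray below -0.009 m and y of pellet_2 in the frame of tray below -0.009 m and height (world z) of pellet_2 below 0.028 m) or (x of pellet_3 in the frame of tray below -0.009 m and y of pellet_3 in the frame of tray below -0.009 m and height (world z) of pellet_3 below 0.028 m) or (x of pellet_4 in the frame of tray below -0.009 m and y of pellet_4 in the frame of tray below -0.009 m and height (world z) of pellet_4 below 0.028 m) or (x of pellet_5 in the frame of tray below -0.009 m and y of pellet_5 in the frame of tray below -0.009 m and height (world z) of pellet_5 below 0.028 m)) and ((x of pellet_0 in the frame of tray below -0.009 m and y of pellet_0 in the frame of tray above 0.009 m and height (world z) of pellet_0 below 0.028 m) or (x of pellet_1 in the frame of tray below -0.009 m and y of pellet_1 in the frame of tray above 0.009 m and height (world z) of pellet_1 below 0.028 m) or (x of pellet_2 in the frame of tray below -0.009 m and y of pellet_2 in the frame of tray above 0.009 m and height (world z) of pellet_2 below 0.028 m) or (x of pellet_3 in the frame of tray below -0.009 m and y of pellet_3 in the frame of tray above 0.009 m and height (world z) of pellet_3 below 0.028 m) or (x of pellet_4 in the frame of tray below -0.009 m and y of pellet_4 in the frame of tray above 0.009 m and height (world z) of pellet_4 below 0.028 m) or (x of pellet_5 in the frame of tray below -0.009 m and y of pellet_5 in the frame of tray above 0.009 m and height (world z) of pellet_5 below 0.028 m)) and ((x of pellet_0 in the frame of tray above 0.009 m and y of pellet_0 in the frame of tray below -0.009 m and height (world z) of pellet_0 below 0.028 m) or (x of pellet_1 in the frame of tray above 0.009 m and y of pellet_1 in the frame of tray below -0.009 m and height (world z) of pellet_1 below 0.028 m) or (x of pellet_2 in the frame of tray above 0.009 m and y of pellet_2 in the frame of tray below -0.009 m and height (world z) of pellet_2 below 0.028 m) or (x of pellet_3 in the frame of tray above 0.009 m and y of pellet_3 in the frame of tray below -0.009 m and height (world z) of pellet_3 below 0.028 m) or (x of pellet_4 in the frame of tray above 0.009 m and y of pellet_4 in the frame of tray below -0.009 m and height (world z) of pellet_4 below 0.028 m) or (x of pellet_5 in the frame of tray above 0.009 m and y of pellet_5 in the frame of tray below -0.009 m and height (world z) of pellet_5 below 0.028 m)) and ((x of pellet_0 in the frame of tray above 0.009 m and y of pellet_0 in the frame of tray above 0.009 m and height (world z) of pellet_0 below 0.028 m) or (x of pellet_1 in the frame of tray above 0.009 m and y of pellet_1 in the frame of tray above 0.009 m and height (world z) of pellet_1 below 0.028 m) or (x of pellet_2 in the frame of tray above 0.009 m and y of pellet_2 in the frame of tray above 0.009 m and height (world z) of pellet_2 below 0.028 m) or (x of pellet_3 in the frame of tray above 0.009 m and y of pellet_3 in the frame of tray above 0.009 m and height (world z) of pellet_3 below 0.028 m) or (x of pellet_4 in the frame of tray above 0.009 m and y of pellet_4 in the frame of tray above 0.009 m and height (world z) of pellet_4 below 0.028 m) or (x of pellet_5 in the frame of tray above 0.009 m and y of pellet_5 in the frame of tray above 0.009 m and height (world z) of pellet_5 below 0.028 m))), for 0.1 s.
At the end, for the whole second after the job is handed in: All six pellets lie in the tray at rest, at least one in each section lying down in it, not on a divider; the shaker lies on the mat, its middle within 35 mm of the mat's middle, flat (within 0.1 rad), along the mat's long axis within 0.3 rad either way round, at rest (((x of pellet_0 in the frame of tray below -0.009 m and y of pellet_0 in the frame of tray below -0.009 m and height (world z) of pellet_0 below 0.028 m) or (x of pellet_1 in the frame of tray below -0.009 m and y of pellet_1 in the frame of tray below -0.009 m and height (world z) of pellet_1 below 0.028 m) or (x of pellet_2 in the frame of tray below -0.009 m and y of pellet_2 in the frame of tray below -0.009 m and height (world z) of pellet_2 below 0.028 m) or (x of pellet_3 in the frame of tray below -0.009 m and y of pellet_3 in the frame of tray below -0.009 m and height (world z) of pellet_3 below 0.028 m) or (x of pellet_4 in the frame of tray below -0.009 m and y of pellet_4 in the frame of tray below -0.009 m and height (world z) of pellet_4 below 0.028 m) or (x of pellet_5 in the frame of tray below -0.009 m and y of pellet_5 in the frame of tray below -0.009 m and height (world z) of pellet_5 below 0.028 m)) and ((x of pellet_0 in the frame of tray below -0.009 m and y of pellet_0 in the frame of tray above 0.009 m and height (world z) of pellet_0 below 0.028 m) or (x of pellet_1 in the frame of tray below -0.009 m and y of pellet_1 in the frame of tray above 0.009 m and height (world z) of pellet_1 below 0.028 m) or (x of pellet_2 in the frame of tray below -0.009 m and y of pellet_2 in the frame of tray above 0.009 m and height (world z) of pellet_2 below 0.028 m) or (x of pellet_3 in the frame of tray below -0.009 m and y of pellet_3 in the frame of tray above 0.009 m and height (world z) of pellet_3 below 0.028 m) or (x of pellet_4 in the frame of tray below -0.009 m and y of pellet_4 in the frame of tray above 0.009 m and height (world z) of pellet_4 below 0.028 m) or (x of pellet_5 in the frame of tray below -0.009 m and y of pellet_5 in the frame of tray above 0.009 m and height (world z) of pellet_5 below 0.028 m)) and ((x of pellet_0 in the frame of tray above 0.009 m and y of pellet_0 in the frame of tray below -0.009 m and height (world z) of pellet_0 below 0.028 m) or (x of pellet_1 in the frame of tray above 0.009 m and y of pellet_1 in the frame of tray below -0.009 m and height (world z) of pellet_1 below 0.028 m) or (x of pellet_2 in the frame of tray above 0.009 m and y of pellet_2 in the frame of tray below -0.009 m and height (world z) of pellet_2 below 0.028 m) or (x of pellet_3 in the frame of tray above 0.009 m and y of pellet_3 in the frame of tray below -0.009 m and height (world z) of pellet_3 below 0.028 m) or (x of pellet_4 in the frame of tray above 0.009 m and y of pellet_4 in the frame of tray below -0.009 m and height (world z) of pellet_4 below 0.028 m) or (x of pellet_5 in the frame of tray above 0.009 m and y of pellet_5 in the frame of tray below -0.009 m and height (world z) of pellet_5 below 0.028 m)) and ((x of pellet_0 in the frame of tray above 0.009 m and y of pellet_0 in the frame of tray above 0.009 m and height (world z) of pellet_0 below 0.028 m) or (x of pellet_1 in the frame of tray above 0.009 m and y of pellet_1 in the frame of tray above 0.009 m and height (world z) of pellet_1 below 0.028 m) or (x of pellet_2 in the frame of tray above 0.009 m and y of pellet_2 in the frame of tray above 0.009 m and height (world z) of pellet_2 below 0.028 m) or (x of pellet_3 in the frame of tray above 0.009 m and y of pellet_3 in the frame of tray above 0.009 m and height (world z) of pellet_3 below 0.028 m) or (x of pellet_4 in the frame of tray above 0.009 m and y of pellet_4 in the frame of tray above 0.009 m and height (world z) of pellet_4 below 0.028 m) or (x of pellet_5 in the frame of tray above 0.009 m and y of pellet_5 in the frame of tray above 0.009 m and height (world z) of pellet_5 below 0.028 m)) and x of pellet_0 in the frame of tray between -0.095 and 0.095 m and y of pellet_0 in the frame of tray between -0.095 and 0.095 m and x of pellet_1 in the frame of tray between -0.095 and 0.095 m and y of pellet_1 in the frame of tray between -0.095 and 0.095 m and x of pellet_2 in the frame of tray between -0.095 and 0.095 m and y of pellet_2 in the frame of tray between -0.095 and 0.095 m and x of pellet_3 in the frame of tray between -0.095 and 0.095 m and y of pellet_3 in the frame of tray between -0.095 and 0.095 m and x of pellet_4 in the frame of tray between -0.095 and 0.095 m and y of pellet_4 in the frame of tray between -0.095 and 0.095 m and x of pellet_5 in the frame of tray between -0.095 and 0.095 m and y of pellet_5 in the frame of tray between -0.095 and 0.095 m and height (world z) of each of pellet_0, pellet_1, pellet_2, pellet_3, pellet_4, pellet_5 below 0.04 m and linear speed of each of pellet_0, pellet_1, pellet_2, pellet_3, pellet_4, pellet_5, shaker below 0.02 m/s and horizontal distance between shaker and mat_top below 0.035 m and z of shaker in the frame of mat_top below 0.006 m and angle between shaker's own z axis and vertical below 0.1 rad and angle between the x axis of shaker and the y axis of mat, either way round below 0.3 rad); the robot touches nothing.
It fails at once if a bystander (dropper bottle, vials, white bottle, slide box, tape) is moved more than 30 mm (distance of any of dropper, vial, jar, small_vial, slides, tape from where it was at the start of the episode above 0.03 m).
It fails at once if the shaker touches the tray (contact force between shaker and tray above 1.5 N).
It fails at once if a pellet is spilled on the bench ((height (world z) of pellet_0 below 0.025 m and (x of pellet_0 in the frame of tray above 0.11 m or x of pellet_0 in the frame of tray below -0.11 m or y of pellet_0 in the frame of tray above 0.11 m or y of pellet_0 in the frame of tray below -0.11 m) and distance between pellet_0 and shaker above 0.11 m) or (height (world z) of pellet_1 below 0.025 m and (x of pellet_1 in the frame of tray above 0.11 m or x of pellet_1 in the frame of tray below -0.11 m or y of pellet_1 in the frame of tray above 0.11 m or y of pellet_1 in the frame of tray below -0.11 m) and distance between pellet_1 and shaker above 0.11 m) or (height (world z) of pellet_2 below 0.025 m and (x of pellet_2 in the frame of tray above 0.11 m or x of pellet_2 in the frame of tray below -0.11 m or y of pellet_2 in the frame of tray above 0.11 m or y of pellet_2 in the frame of tray below -0.11 m) and distance between pellet_2 and shaker above 0.11 m) or (height (world z) of pellet_3 below 0.025 m and (x of pellet_3 in the frame of tray above 0.11 m or x of pellet_3 in the frame of tray below -0.11 m or y of pellet_3 in the frame of tray above 0.11 m or y of pellet_3 in the frame of tray below -0.11 m) and distance between pellet_3 and shaker above 0.11 m) or (height (world z) of pellet_4 below 0.025 m and (x of pellet_4 in the frame of tray above 0.11 m or x of pellet_4 in the frame of tray below -0.11 m or y of pellet_4 in the frame of tray above 0.11 m or y of pellet_4 in the frame of tray below -0.11 m) and distance between pellet_4 and shaker above 0.11 m) or (height (world z) of pellet_5 below 0.025 m and (x of pellet_5 in the frame of tray above 0.11 m or x of pellet_5 in the frame of tray below -0.11 m or y of pellet_5 in the frame of tray above 0.11 m or y of pellet_5 in the frame of tray below -0.11 m) and distance between pellet_5 and shaker above 0.11 m)).
It also fails if it takes over 72 s, if anything falls off the work surface, if the arm or the gripper's body presses on something with over 40 N, if the wrist force passes 120 N, or if a joint passes its speed limit or range.

## Working session

There is one attempt and no reset: what is moved stays moved. The work goes in short steps, Python scripts to look and compute and a shell command to move; the robot and the scene stay as the last step left them, time stands still between calls to the robot, and variables do not carry over. Pictures are saved under pics/ and viewed, at most 10 in all, crops included, and the job is handed in when it is done.

```bash
ls -la; mkdir -p pics; cat > h.py <<'E'
import numpy as np, cv2
from station import manip
from scipy.spatial.transform import Rotation as Ro
def snap(n):
    s=manip.sense(); d=manip.snapshot(n); d['s']=s
    if n=='wrist':
        H=np.array(d['hand_eye']); T=np.eye(4); T[:3,:3]=Ro.from_quat(s['tool_rot']).as_matrix(); T[:3,3]=s['tcp_pos']
        W=T@H; d['Rc'],d['c']=W[:3,:3],W[:3,3]
    else:
        R=np.array(d['R']); d['Rc'],d['c']=R.T,-R.T@np.array(d['t'])
    f=200/np.tan(np.radians(d['fov_y'])/2); d['K']=np.array([[f,0,d['cx']],[0,f,d['cy']],[0,0,1.]])
    d['D']=np.array([d['k1'],0,0,0]); return d
def rays(d,uv):
    p=cv2.undistortPoints(np.array(uv,float).reshape(-1,1,2),d['K'],d['D']).reshape(-1,2)
    return np.c_[p,np.ones(len(p))]
def onplane(d,uv,z):
    r=rays(d,uv)@d['Rc'].T; return d['c']+r*((z-d['c'][2])/r[:,2])[:,None]
def cloud(d):
    v,u=np.mgrid[0:400,0:640]; r=rays(d,np.c_[u.ravel(),v.ravel()])*d['range_z'].reshape(-1,1)
    P=r@d['Rc'].T+d['c']; P[d['range_z'].ravel()==0]=np.nan; return P.reshape(400,640,3)
def save(d,n): cv2.imwrite('pics/'+n,d['pixels'][:,:,::-1])
E
python3 - <<'E'
from h import *
for n in ['top','side']:
    d=snap(n); save(d,n+'0.png'); np.savez('/tmp/'+n+'.npz',**{k:d[k] for k in ['pixels','range_z','Rc','c','K','D']}); print(n,d['c'],d['fov_y'],d['k1'])
print(manip.sense())
E
```

```text
total 20
drwxr-xr-x  3 agent agent 4096 Nov 27 04:22 .
drwxr-xr-x 23 root  root  4096 Nov 27 04:22 ..
-rw-r--r--  1 agent agent   61 Jan  1  1970 drive.py
drwxr-xr-x  2 agent agent 4096 Nov 27 04:22 pics
-rw-r--r--  1 agent agent   44 Jan  1  1970 station.py
top [0.28963345 0.0223518  1.50953493] 44.358265109426895 -0.138885573100005
side [ 0.44974337 -0.78598922  0.65038872] 55.72869345531033 -0.0315847883470785
{'t': 0.1, 'q': array([ 1.13051380e+00,  5.28388084e-01,  1.43379244e+00,  6.29558403e-05,
        1.18142579e+00, -1.78511504e-01]), 'qd': array([ 0.00271539, -0.00245185, -0.00325396,  0.00043439,  0.00063394,
       -0.00130309]), 'tau': array([ 7.92705396e-05, -4.43306923e+01, -1.78586107e+01, -2.57933480e-04,
        3.88835615e-03, -1.67278245e-05]), 'tcp_pos': array([0.16144154, 0.60315355, 0.25241649]), 'tool_rot': array([ 1.30523942e-01,  9.91444646e-01, -9.50159590e-04, -3.34291457e-04]), 'force': array([ 0.53931725, -0.39335952, -0.04021323]), 'ft_torque': array([-0.01096113,  0.00292212,  0.01546172]), 'gripper_force': 0.0, 'finger_gap': 1.0018646196724037}
```
View pics/top0.png

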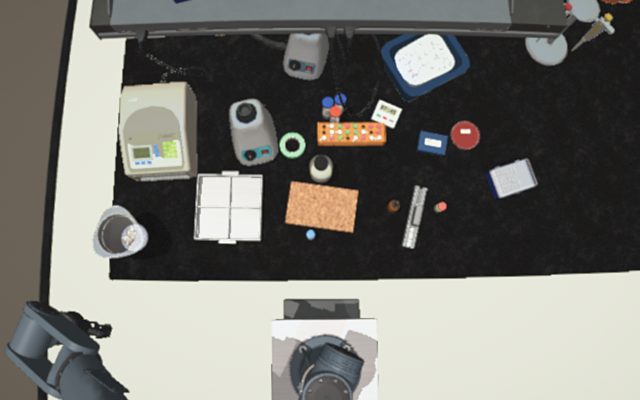

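View pics/side0.png

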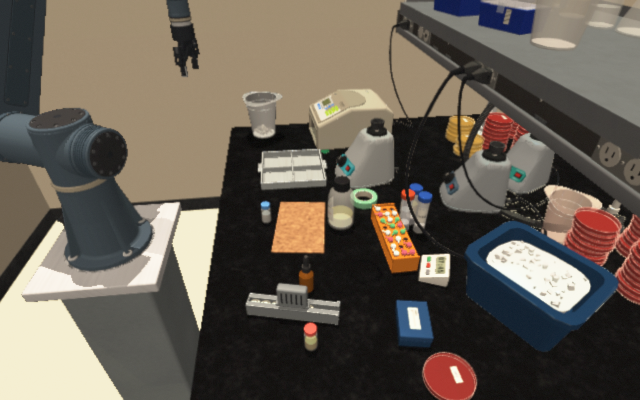

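```bash
python3 - <<'E'
from h import *
o=[]
for n,(x,y,w,h) in {'top':(365,165,100,100),'side':(235,250,130,110)}.items():
    d=dict(np.load('/tmp/'+n+'.npz')); c=d['pixels'][y:y+h,x:x+w,::-1]; o.append(cv2.resize(c,(390,int(390*h/w)),interpolation=cv2.INTER_CUBIC)[:330])
    P=cloud(d); hsv=cv2.cvtColor(d['pixels'],cv2.COLOR_RGB2HSV)
    def st(name,m):
        Q=P[m]; print(n,name,m.sum(),'med',np.nanmedian(Q,0).round(4),'lo',np.nanpercentile(Q,3,0).round(3),'hi',np.nanpercentile(Q,97,0).round(3))
    X,Y,Z=P[...,0],P[...,1],P[...,2]
    hnd=(hsv[...,1]<60)&(abs(Y+.27)<.15)&(X>.3)&(X<.62)
    st('shaker',hnd&(Z>.012)&(Z<.1)); st('fin top',hnd&(Z>.07)&(Z<.09)&(abs(Y+.27)<.09))
    m=(hnd&(Z>.068)&(Z<.09)).astype(np.uint8); 
    uv=np.argwhere(hnd&(Z>.02)&(Z<.04))[:,::-1]
    if len(uv)>10:
        Q=P[uv[:,1],uv[:,0]]; r=cv2.minAreaRect((Q[:,:2]*1000).astype(np.float32)); print(' rect',r,'box',(cv2.boxPoints(r)/1000).round(3).tolist())
    st('tan',(hsv[...,0]<18)&(hsv[...,1]>70)&(abs(Y)<.14)&(X>.33)&(X<.58)&(Z<.015))
    t=(hsv[...,1]<50)&(hsv[...,2]>120)&(Y>.15)&(Y<.45)&(X>.33)&(X<.6)&(Z<.04)&(Z>-.01)
    st('tray',t); st('trayrim',t&(Z>.018))
    r=cv2.minAreaRect((P[t&(Z>.016)][:,:2]*1000).astype(np.float32)); print(' rect',r)
    m2=(hsv[...,0]<18)&(hsv[...,1]>70)&(abs(Y)<.14)&(X>.33)&(X<.58)&(Z<.015)
    r=cv2.minAreaRect((P[m2][:,:2]*1000).astype(np.float32)); print(' matrect',r)
    for z in range(1): st('dropper',(Z>.05)&(Z<.12)&(Y>-.25)&(Y<-.15)&(X>.4)&(X<.55)&(hsv[...,1]>80))
    st('vial',(Z>.02)&(Z<.07)&(Y<-.32)&(Y>-.45)&(X>.4)&(X<.55))
cv2.imwrite('pics/crop1.png',np.hstack([cv2.copyMakeBorder(i,0,390-len(i),0,0,0) for i in o]))
E
```

```text
top shaker 726 med [ 0.4496 -0.2732  0.032 ] lo [ 0.37  -0.313  0.017] hi [ 0.543 -0.217  0.083]
top fin top 157 med [ 0.4591 -0.2772  0.0779] lo [ 0.43  -0.291  0.071] hi [ 0.488 -0.212  0.084]
 rect ((459.4703063964844, -275.7666015625), (114.1061019897461, 185.5005340576172), 51.36466979980469) box [[0.35100001096725464, -0.2619999945163727], [0.4959999918937683, -0.3779999911785126], [0.5680000185966492, -0.289000004529953], [0.4230000078678131, -0.17299999296665192]]
top tan 3115 med [0.494  0.0039 0.0034] lo [ 0.426 -0.098 -0.003] hi [0.563 0.105 0.01 ]
top tray 4425 med [0.4921 0.29   0.0045] lo [ 0.394  0.194 -0.002] hi [0.591 0.388 0.026]
top trayrim 593 med [0.4923 0.2938 0.0235] lo [0.385 0.188 0.019] hi [0.596 0.431 0.03 ]
 rect ((490.0489501953125, 317.5997009277344), (217.59329223632812, 260.81536865234375), 0.7851475477218628)
 matrect ((495.3334655761719, 3.4738235473632812), (218.85601806640625, 140.88487243652344), 81.53239440917969)
top dropper 27 med [ 0.4842 -0.2121  0.0529] lo [ 0.479 -0.225  0.05 ] hi [ 0.499 -0.205  0.072]
top vial 77 med [ 0.4838 -0.357   0.0
[... 521 characters left out ...]
63558197]]
side tan 2790 med [ 0.4913 -0.0132  0.0034] lo [ 0.421 -0.103 -0.   ] hi [0.561 0.106 0.006]
side tray 1765 med [0.4906 0.2876 0.0046] lo [0.393 0.189 0.001] hi [0.589 0.388 0.025]
side trayrim 457 med [0.4909 0.2858 0.0226] lo [0.384 0.187 0.018] hi [0.595 0.39  0.026]
 rect ((489.9349060058594, 289.1097412109375), (218.7316436767578, 209.13536071777344), 0.040234677493572235)
 matrect ((453.29254150390625, -4.5374298095703125), (248.44082641601562, 271.32940673828125), 0.6847242116928101)
side dropper 52 med [ 0.488  -0.2242  0.0535] lo [ 0.479 -0.228  0.05 ] hi [ 0.5   -0.217  0.06 ]
side vial 270 med [ 0.4834 -0.3685  0.0495] lo [ 0.472 -0.374  0.022] hi [ 0.537 -0.322  0.058]
```

View pics/crop1.png

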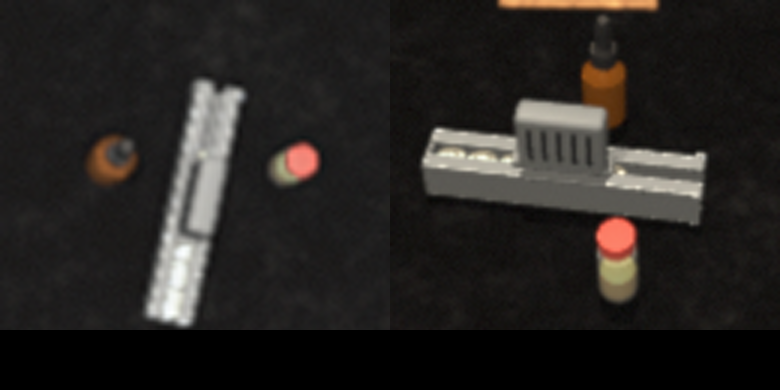

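```bash
A="";python3 drive.py '-0.1 -0.09 0 0.3 1;-0.2 -0.18 0 0.6 1;-0.3 -0.27 0 1.0 1;-0.396 -0.363 0 1.3 1;-0.396 -0.363 0 1.5 0.6;-0.396 -0.363 0 1.5 0.6;-0.396 -0.363 0 1.5 0.6;-0.396 -0.363 0 1.5 0.6;-0.396 -0.363 0 1.5 0.6;-0.396 -0.363 0 1.5 0.6;-0.396 -0.363 0 1.5 0.6;-0.396 -0.363 0 1.5 0.6'
python3 - <<'E'
from h import *
s=manip.sense(); R=Ro.from_quat(s['tool_rot']).as_matrix(); print(s['t'],s['tcp_pos'],s['q'],s['finger_gap'])
a=np.arctan2(R[1,0],R[0,0]); print('xang',a,'to shaker',R.T@(np.array([.459,-.277,.25])-s['tcp_pos']),'turn',a+0.2)
E
```

```text
t: 1.3
tcp_pos: [0.4534, 0.147, 0.2533]
tool_rot: [0.773, 0.634, 0.001, 0.001]
force: [0.8, 0.1, -0.9]
finger_gap: 0.6
gripper_force: 0.0
1.3 [0.45343504 0.14698195 0.25330097] [ 7.91482242e-02  3.28267739e-01  1.79542229e+00 -1.41071926e-03
  1.01556173e+00  2.76838348e-01] 0.600171390051023
xang 1.3738477864150553 to shaker [-0.41469494  0.08841187  0.00374267] turn 1.5738477864150553
```

```bash
python3 drive.py '-0.415 0.088 0 1.57 0.6;-0.415 0.088 0 1.57 0.6;-0.415 0.088 0 1.57 0.6;-0.415 0.088 0 1.57 0.6;-0.415 0.088 0 1.57 0.6;-0.415 0.088 0 1.57 0.6;-0.415 0.088 0 1.57 0.6;-0.415 0.088 0 1.57 0.6;-0.415 0.088 0 1.57 0.6;-0.415 0.088 0 1.57 0.6;-0.415 0.088 0 1.57 0.6;-0.415 0.088 0 1.57 0.6;-0.415 0.088 0 1.57 0.6'
python3 - <<'E'
from h import *
d=snap('wrist'); save(d,'w1.png'); s=d['s']; print(s['q'],s['finger_gap'],'cam',d['c'],d['Rc'].round(2).tolist())
P=cloud(d); np.save('/tmp/P.npy',P); X,Y,Z=np.moveaxis(P,2,0)
hsv=cv2.cvtColor(d['pixels'],cv2.COLOR_RGB2HSV)
near=(abs(X-.459)<.12)&(abs(Y+.275)<.05)&(hsv[...,1]<70)
for lo,hi in [(.018,.045),(.068,.09)]:
    m=near&(Z>lo)&(Z<hi)
    m=cv2.morphologyEx(m.astype(np.uint8),cv2.MORPH_OPEN,np.ones((3,3)))>0
    Q=P[m]
    if len(Q)>20:
        r=cv2.minAreaRect((Q[:,:2]*1000).astype(np.float32)); C,S,V=cv2.PCACompute2(Q[:,:2].astype(np.float32),mean=None)
        print(lo,len(Q),'z',np.median(Q[:,2]),r,'pca',C,np.arctan2(S[0,1],S[0,0]))
E
```

```text
t: 2.6
tcp_pos: [0.4579, -0.2726, 0.2531]
tool_rot: [0.996, -0.094, -0.0, -0.0]
force: [0.4, 0.5, -0.7]
finger_gap: 0.598
gripper_force: 0.0
[-7.46968077e-01  4.04564384e-01  1.66284895e+00  1.91987034e-04
  1.07507443e+00  1.01148041e+00] 0.5981331423320566 cam [ 0.52927924 -0.2854243   0.37351586] [[-0.19, -0.94, -0.28], [-0.98, 0.18, 0.05], [-0.0, 0.28, -0.96]]
0.018 2468 z 0.029903827884039724 ((457.16571044921875, -279.1887512207031), (36.24574279785156, 190.3347930908203), 75.85987854003906) pca [[ 0.462719  -0.2785751]] -0.25835595
0.068 978 z 0.07858040859889145 ((457.86834716796875, -278.4281311035156), (21.796560287475586, 59.292572021484375), 75.77417755126953) pca [[ 0.459377   -0.27844074]] -0.2532108
```

View pics/w1.png

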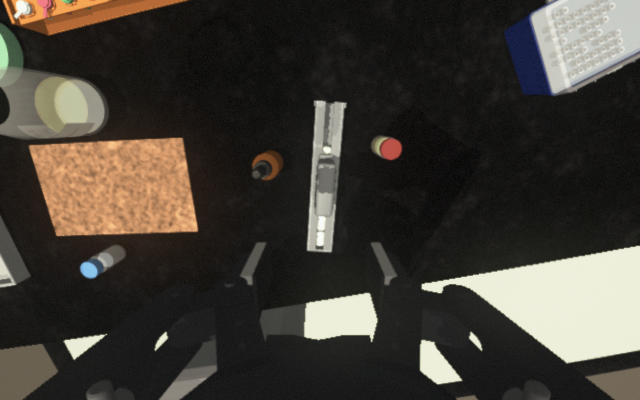

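```bash
python3 drive.py '0.001 0.006 0.03 0.06 0.55;0.001 0.006 0.07 0.06 0.55;0.001 0.006 0.11 0.06 0.55;0.001 0.006 0.14 0.06 0.55;0.001 0.006 0.17 0.06 0.55;0.001 0.006 0.185 0.06 0.55;0.001 0.006 0.191 0.06 0.55;0.001 0.006 0.191 0.06 0.55;0.001 0.006 0.191 0.06 0.55' && python3 drive.py '0 0 0 0 0;0 0 0 0 0;0 0 0 0 0;0 0 0 0 0;0 0 0 0 0' 90
```

```text
t: 3.55
tcp_pos: [0.4583, -0.2799, 0.0631]
tool_rot: [0.992, -0.124, 0.001, 0.0]
force: [0.2, 0.0, 0.7]
finger_gap: 0.549
gripper_force: 0.0
t: 4.05
tcp_pos: [0.4583, -0.2803, 0.0635]
tool_rot: [0.992, -0.125, 0.001, 0.001]
force: [0.6, 0.5, 7.1]
finger_gap: 0.227
gripper_force: 88.8
```

```bash
python3 drive.py '0 0 -0.01 0 0;0 0 -0.03 0 0;0 0 -0.055 0 0;0 0 -0.08 0 0;0 0 -0.105 0 0;0 0 -0.125 0 0;0 0 -0.135 0 0;0 0 -0.14 0 0;0 0 -0.14 0 0' && python3 drive.py '-0.001 -0.004 0 -0.05 0;-0.004 -0.012 0 -0.13 0;-0.008 -0.024 0 -0.24 0;-0.013 -0.041 0 -0.36 0;-0.02 -0.062 0 -0.48 0;-0.027 -0.087 0 -0.6 0;-0.035 -0.113 0 -0.72 0;-0.043 -0.139 0 -0.84 0;-0.052 -0.166 0 -0.96 0;-0.06 -0.193 0 -1.08 0;-0.068 -0.22 0 -1.2 0;-0.076 -0.245 0 -1.32 0;-0.083 -0.268 0 -1.44 0;-0.089 -0.287 0 -1.56 0;-0.093 -0.301 0 -1.68 0;-0.096 -0.31 0 -1.77 0;-0.098 -0.314 0 -1.81 0;-0.098 -0.316 0 -1.82 0'
python3 - <<'E'
from h import *
d=snap('top'); save(d,'top1.png'); 
cv2.imwrite('pics/top1c.png',cv2.resize(d['pixels'][130:270,180:420,::-1],(800,467),interpolation=cv2.INTER_CUBIC))
d=snap('side'); cv2.imwrite('pics/side1c.png',cv2.resize(d['pixels'][50:280,220:460,::-1],(600,575)))
print(manip.sense())
E
```

```text
t: 4.95
tcp_pos: [0.4576, -0.2795, 0.2024]
tool_rot: [0.992, -0.125, 0.0, 0.0]
force: [-0.5, -0.5, -2.0]
finger_gap: 0.224
gripper_force: 88.1
t: 6.75
tcp_pos: [0.4399, 0.0514, 0.2012]
tool_rot: [0.707, 0.707, -0.001, -0.001]
force: [0.4, 0.6, -2.7]
finger_gap: 0.222
gripper_force: 88.1
{'t': 6.85, 'q': array([-1.37821564e-01,  3.71389889e-01,  1.92729629e+00, -4.67161986e-05,
        8.44573856e-01, -1.36580666e-01]), 'qd': array([-0.00967933, -0.00366435, -0.00534861, -0.00426939,  0.00114293,
       -0.03031817]), 'tau': array([ 2.74269506e-01, -3.22897124e+01, -1.25626302e+01,  8.66226386e-03,
        2.64339958e-02, -2.47783883e-02]), 'tcp_pos': array([0.44063491, 0.05093648, 0.20163169]), 'tool_rot': array([ 7.07534151e-01,  7.06678661e-01, -5.17253707e-04, -6.54060945e-04]), 'force': array([-0.94757436, -0.72697828, -1.92337574]), 'ft_torque': array([0.04432048, 0.0091696 , 0.03113715]), 'gripper_force': 88.09401869773865, 'finger_gap': 0.22060019950296186}
```

View pics/side1c.png

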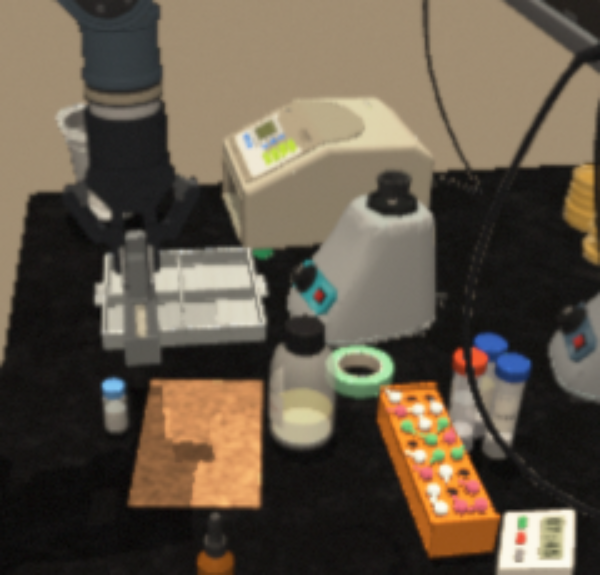

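```bash
python3 drive.py '0.003 0 0.005 0 0;0.01 0 0.015 0 0;0.02 0 0.03 0 0;0.03 0 0.045 0 0;0.04 0 0.06 0 0;0.05 0 0.075 0 0;0.058 0 0.085 0 0;0.063 0 0.089 0 0;0.064 0 0.089 0 0;0.064 0 0.089 0 0'
python3 - <<'E'
from h import *
d=snap('wrist'); save(d,'w2.png')
E
```

```text
t: 7.85
tcp_pos: [0.4414, 0.1149, 0.1135]
tool_rot: [0.707, 0.707, 0.0, 0.0]
force: [-0.5, 0.2, -1.8]
finger_gap: 0.225
gripper_force: 88.1
```

View pics/w2.png

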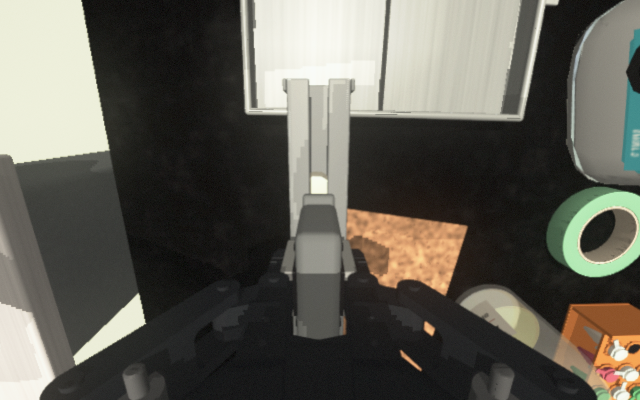

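```bash
cat > mon.py <<'E'
from h import *
import sys
d=snap('wrist'); p=d['pixels'][:,313:325].astype(int).mean(1)
print('t',d['s']['t'],d['s']['tcp_pos'].round(3),[(r,int(p[r].mean()),int(p[r,0]-p[r,2])) for r in range(75,200,5)])
if len(sys.argv)>1: save(d,sys.argv[1])
E
python3 mon.py; python3 drive.py '0.005 0 0 0 0;0.02 0 0 0 0;0.04 0 0 0 0;0.02 0 0 0 0;0.005 0 0 0 0;0 0 0 0 0;0 0 0 0 0;0 0 0 0 0'; python3 mon.py
```

```text
t 7.9 [0.442 0.115 0.114] [(75, 248, 4), (80, 247, 5), (85, 194, 13), (90, 188, 14), (95, 187, 14), (100, 187, 14), (105, 188, 13), (110, 187, 13), (115, 186, 13), (120, 185, 15), (125, 184, 13), (130, 179, 14), (135, 178, 14), (140, 178, 13), (145, 176, 13), (150, 176, 12), (155, 175, 12), (160, 174, 12), (165, 174, 12), (170, 172, 12), (175, 163, 28), (180, 245, 9), (185, 244, 12), (190, 243, 15), (195, 123, 8)]
t: 8.75
tcp_pos: [0.4413, 0.1149, 0.1135]
tool_rot: [0.708, 0.706, 0.0, 0.0]
force: [0.3, -0.4, -2.1]
finger_gap: 0.226
gripper_force: 88.2
t 8.75 [0.441 0.115 0.114] [(75, 247, 4), (80, 247, 4), (85, 211, 13), (90, 188, 15), (95, 188, 13), (100, 188, 13), (105, 186, 13), (110, 186, 13), (115, 185, 13), (120, 184, 15), (125, 185, 14), (130, 180, 14), (135, 169, 19), (140, 249, 1), (145, 247, 4), (150, 246, 8), (155, 244, 12), (160, 243, 14), (165, 242, 16), (170, 239, 21), (175, 157, 28), (180, 246, 9), (185, 245, 11), (190, 243, 14), (195, 124, 9)]
```

```bash
sed -i 's/print(.t.*/v=p.mean(1)>225; print(d["s"]["t"],d["s"]["tcp_pos"].round(3),"".join("#" if v[r] else "." for r in range(86,196,2)))/' mon.py; python3 drive.py '0.005 0 0 0 0;0.02 0 0 0 0;0.04 0 0 0 0;0.02 0 0 0 0;0.005 0 0 0 0;0 0 0 0 0;0 0 0 0 0;0 0 0 0 0'; python3 mon.py w3.png
```

```text
t: 9.6
tcp_pos: [0.4411, 0.1151, 0.1133]
tool_rot: [0.708, 0.707, 0.0, -0.0]
force: [-0.7, -0.8, -2.5]
finger_gap: 0.226
gripper_force: 88.2
9.6 [0.441 0.115 0.113] ....###################...#################...########.
```

```bash
python3 drive.py '0.005 0 0 0 0;0.02 0 0 0 0;0.04 0 0 0 0;0.02 0 0 0 0;0.005 0 0 0 0;0 0 0 0 0;0 0 0 0 0;0 0 0 0 0'; python3 mon.py w4.png
```

```text
t: 10.45
tcp_pos: [0.4411, 0.1151, 0.1133]
tool_rot: [0.708, 0.707, 0.0, -0.0]
force: [0.3, 0.7, -2.6]
finger_gap: 0.224
gripper_force: 88.2
10.45 [0.441 0.115 0.113] .....##################....################...########.
```

View pics/w4.png

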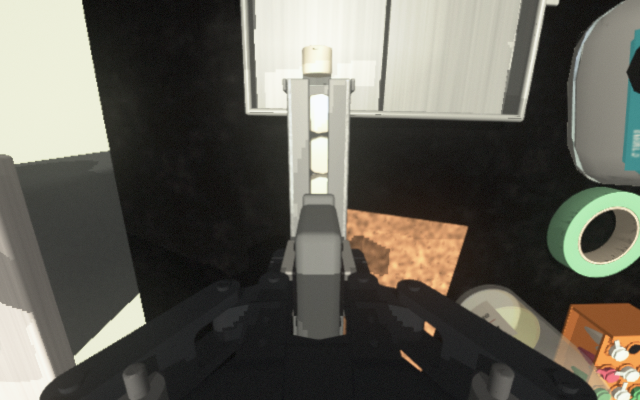

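```bash
python3 drive.py '0.005 0 0 0 0;0.015 0 0 0 0;0.03 0 0 0 0;0.05 0 0 0 0;0.07 0 0 0 0;0.085 0 0 0 0;0.095 0 0 0 0;0.1 0 0 0 0;0.1 0 0 0 0;0.1 0 0 0 0'; python3 mon.py;  python3 drive.py '0.005 0 0 0 0;0.02 0 0 0 0;0.04 0 0 0 0;0.02 0 0 0 0;0.005 0 0 0 0;0 0 0 0 0;0 0 0 0 0;0 0 0 0 0'; python3 mon.py w5.png
```

```text
t: 11.5
tcp_pos: [0.441, 0.2145, 0.1132]
tool_rot: [0.707, 0.707, -0.0, -0.0]
force: [0.8, 0.5, -1.9]
finger_gap: 0.222
gripper_force: 88.2
11.5 [0.441 0.215 0.113] ....###################...#################...########.
t: 12.35
tcp_pos: [0.4415, 0.2149, 0.1134]
tool_rot: [0.708, 0.706, 0.0, 0.0]
force: [-0.0, 0.5, -2.7]
finger_gap: 0.22
gripper_force: 88.2
12.35 [0.442 0.215 0.113] ....##################...#################....########.
```

```bash
cat > pel.py <<'E'
from h import *
import sys
for n in sys.argv[1:]:
    d=snap(n); P=cloud(d); X,Y,Z=np.moveaxis(P,2,0); x,y=X-.4905,Y-.2895
    m=(Z>.0135)&(Z<.031)&(abs(x)<.094)&(abs(y)<.094)&(abs(x)>.006)&(abs(y)>.006)
    m=cv2.morphologyEx(m.astype(np.uint8),cv2.MORPH_OPEN,np.ones((2,2)))
    k,l,st,c=cv2.connectedComponentsWithStats(m)
    for i in range(1,k):
        if st[i,4]>=12: print(n,st[i,4],'rel',x[l==i].mean().round(3),y[l==i].mean().round(3),'z',Z[l==i].mean().round(3),np.percentile(Z[l==i],95).round(3))
E
python3 pel.py wrist top side
```

```text
wrist 461 rel nan nan z nan nan
wrist 876 rel nan nan z nan nan
wrist 18 rel -0.094 -0.01 z 0.018 0.023
wrist 12 rel -0.094 -0.02 z 0.018 0.023
wrist 94 rel -0.083 -0.092 z 0.026 0.025
```

```bash
sed -i 's/np.ones((2,2))/np.ones((3,3))/; s/\.mean()/.tolist()/g' pel.py; sed -i "s/x\[l==i\].tolist().round(3),y\[l==i\].tolist().round(3),'z',Z\[l==i\].tolist().round(3),np.percentile(Z\[l==i\],95).round(3)/np.nanmedian(np.c_[x,y,Z].reshape(400,3,640)[0,0,0]*0+np.dstack([x,y,Z])[l==i],0).round(3)/; s/np.c_\[x,y,Z\].reshape(400,3,640)\[0,0,0\]\*0+//" pel.py
python3 drive.py '0 0.005 0 0 0;0 0.015 0 0 0;0 0.03 0 0 0;0 0.05 0 0 0;0 0.07 0 0 0;0 0.085 0 0 0;0 0.095 0 0 0;0 0.1 0 0 0;0 0.1 0 0 0'; python3 mon.py w6.png; python3 pel.py wrist top side
```

```text
t: 13.45
tcp_pos: [0.5417, 0.2146, 0.1131]
tool_rot: [0.708, 0.707, 0.0, 0.0]
force: [-0.0, 0.0, -3.0]
finger_gap: 0.221
gripper_force: 88.2
13.45 [0.542 0.215 0.113] ...###################...#################....########.
wrist 675 rel [-0.093  0.059  0.021]
wrist 931 rel [-0.042  0.042  0.023]
wrist 33 rel [-0.093  0.028  0.022]
wrist 102 rel [-0.093  0.016  0.022]
wrist 656 rel [-0.045 -0.06   0.023]
wrist 237 rel [-0.076 -0.093  0.022]
wrist 33 rel [-0.053 -0.093  0.021]
side 31 rel [-0.047  0.034  0.022]
side 37 rel [-0.05  -0.067  0.022]
```

View pics/w6.png

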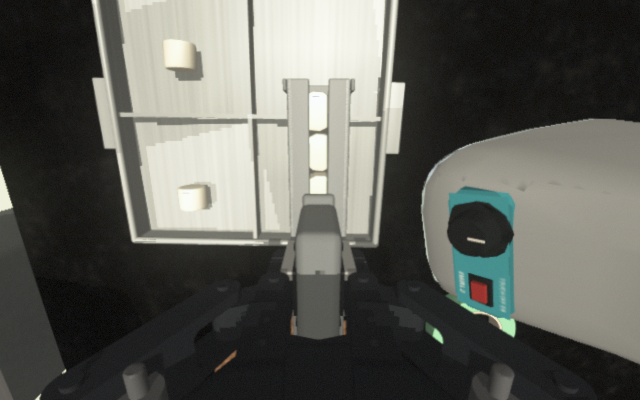

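```bash
python3 drive.py '0.005 0 0 0 0;0.02 0 0 0 0;0.04 0 0 0 0;0.02 0 0 0 0;0.005 0 0 0 0;0 0 0 0 0;0 0 0 0 0;0 0 0 0 0'; python3 mon.py; python3 pel.py wrist
```

```text
t: 14.45
tcp_pos: [0.5414, 0.2146, 0.1134]
tool_rot: [0.708, 0.706, 0.0, -0.0]
force: [-0.7, 0.9, -2.2]
finger_gap: 0.219
gripper_force: 88.3
14.45 [0.541 0.215 0.113] ..###################...##################....########.
wrist 691 rel [-0.093  0.058  0.021]
wrist 965 rel [0.051 0.051 0.023]
wrist 931 rel [-0.042  0.042  0.023]
wrist 12 rel [-0.094  0.032  0.016]
wrist 37 rel [-0.093  0.027  0.023]
wrist 70 rel [-0.093  0.019  0.022]
wrist 51 rel [-0.093  0.01   0.022]
wrist 656 rel [-0.045 -0.06   0.023]
wrist 253 rel [-0.075 -0.093  0.022]
wrist 39 rel [-0.046 -0.094  0.019]
```

```bash
python3 drive.py '-0.005 0 0 0 0;-0.015 0 0 0 0;-0.03 0 0 0 0;-0.05 0 0 0 0;-0.07 0 0 0 0;-0.085 0 0 0 0;-0.095 0 0 0 0;-0.1 0 0 0 0;-0.1 0 0 0 0;-0.1 0 0 0 0'; python3 mon.py;  python3 drive.py '0.005 0 0 0 0;0.02 0 0 0 0;0.04 0 0 0 0;0.02 0 0 0 0;0.005 0 0 0 0;0 0 0 0 0;0 0 0 0 0;0 0 0 0 0'; python3 mon.py; python3 pel.py wrist
```

```text
t: 15.55
tcp_pos: [0.5411, 0.115, 0.1133]
tool_rot: [0.707, 0.707, 0.0, -0.0]
force: [-0.4, -0.2, -2.0]
finger_gap: 0.218
gripper_force: 88.2
15.55 [0.541 0.115 0.113] ..##################....##################....########.
t: 16.4
tcp_pos: [0.5412, 0.1146, 0.1134]
tool_rot: [0.708, 0.706, 0.0, -0.0]
force: [0.3, 0.0, -2.6]
finger_gap: 0.224
gripper_force: 88.3
16.4 [0.541 0.115 0.113] ..##################.....##################............
wrist 875 rel [ 0.05  -0.054  0.023]
wrist 895 rel [-0.045 -0.061  0.023]
```

```bash
python3 drive.py '0 -0.006 0 0 0;0 -0.016 0 0 0;0 -0.024 0 0 0;0 -0.026 0 0 0;0 -0.026 0 0 0;0.005 -0.026 0 0 0;0.02 -0.026 0 0 0;0.04 -0.026 0 0 0;0.02 -0.026 0 0 0;0.005 -0.026 0 0 0;0 -0.026 0 0 0;0 -0.026 0 0 0;0 -0.026 0 0 0'; python3 mon.py; python3 pel.py wrist; python3 drive.py '0 -0.005 0 0 0;0 -0.015 0 0 0;0 -0.03 0 0 0;0 -0.04 0 0 0;0 -0.045 0 0 0;0 -0.047 0 0 0;0 -0.047 0 0 0'; python3 mon.py w7.png; python3 pel.py wrist
```

```text
t: 17.8
tcp_pos: [0.5152, 0.1146, 0.1133]
tool_rot: [0.708, 0.706, 0.0, -0.0]
force: [0.9, 0.5, -2.5]
finger_gap: 0.221
gripper_force: 88.2
17.8 [0.515 0.115 0.113] ...##################..................................
wrist 952 rel [ 0.024 -0.051  0.023]
wrist 939 rel [ 0.049 -0.054  0.023]
wrist 908 rel [-0.046 -0.061  0.023]
wrist 30 rel [-0.077 -0.093  0.023]
t: 18.6
tcp_pos: [0.4683, 0.1148, 0.1135]
tool_rot: [0.707, 0.707, 0.0, 0.0]
force: [0.6, 0.0, -2.2]
finger_gap: 0.224
gripper_force: 88.2
18.6 [0.468 0.115 0.113] ...##################..................................
wrist 976 rel [ 0.023 -0.051  0.023]
wrist 934 rel [ 0.048 -0.054  0.023]
wrist 899 rel [-0.047 -0.061  0.023]
```

```bash
python3 drive.py '0.005 0 0 0 0;0.02 0 0 0 0;0.04 0 0 0 0;0.02 0 0 0 0;0.005 0 0 0 0;0 0 0 0 0;0 0 0 0 0;0 0 0 0 0'; python3 mon.py; python3 pel.py wrist; python3 - <<'E'
from h import *
d=dict(np.load('/tmp/top.npz')); d2=dict(np.load('/tmp/side.npz'))
for n,d in (('top',d),('side',d2)):
    hsv=cv2.cvtColor(d['pixels'],cv2.COLOR_RGB2HSV); P=cloud(d); X,Y,Z=np.moveaxis(P,2,0)
    m=((hsv[...,0]<18)&(hsv[...,1]>70)&(hsv[...,2]>90)&(abs(Y)<.14)&(X>.4)&(X<.58)&(Z<.015)).astype(np.uint8)
    k,l,st,c=cv2.connectedComponentsWithStats(cv2.morphologyEx(m,cv2.MORPH_OPEN,np.ones((3,3)))); i=1+st[1:,4].argmax()
    uv=np.argwhere(l==i)[:,::-1]; Q=onplane(d,uv,.003); r=cv2.minAreaRect((Q[:,:2]*1000).astype(np.float32)); print(n,'mat',r,'z',np.nanmedian(Z[l==i]),np.nanmean(Q,0))
    for nm,q in (('jar',(abs(Y)<.1)&(X>.54)&(X<.72)&(Z>.12)&(Z<.16)),('svial',(abs(Y)<.1)&(X>.33)&(X<.43)&(Z>.035)&(Z<.075))): print(nm,q.sum(),np.nanmedian(P[q],0) if q.any() else '')
E
```

```text
t: 19.5
tcp_pos: [0.4683, 0.115, 0.1133]
tool_rot: [0.708, 0.707, 0.0, -0.0]
force: [1.1, 0.2, -1.3]
finger_gap: 0.223
gripper_force: 88.4
19.5 [0.468 0.115 0.113] .......................................................
wrist 967 rel [ 0.023 -0.051  0.023]
wrist 942 rel [ 0.048 -0.054  0.023]
wrist 899 rel [-0.02  -0.055  0.023]
wrist 903 rel [-0.047 -0.061  0.023]
wrist 27 rel [-0.091 -0.093  0.023]
top mat ((495.0732116699219, 2.897186279296875), (215.13243103027344, 135.3138885498047), 81.32181549072266) z 0.003493320117545995 [0.49453775 0.00301809 0.003     ]
jar 178 [0.60367072 0.00466235 0.13735168]
svial 57 [0.4047086  0.03839648 0.05516565]
side mat ((493.29010009765625, 1.8880462646484375), (212.84519958496094, 132.74717712402344), 81.48306274414062) z 0.003539798827897067 [ 0.49198489 -0.00673056  0.003     ]
jar 201 [ 0.60111716 -0.00449162  0.13622299]
svial 95 [0.40409958 0.03157364 0.05174551]
```

```bash
python3 drive.py '-0.01 0 0 0 0;-0.03 0.003 -0.01 0.02 0;-0.055 0.01 -0.01 0.06 0;-0.08 0.017 -0.01 0.1 0;-0.1 0.023 -0.01 0.14 0;-0.11 0.026 -0.01 0.15 0;-0.113 0.026 0 0.15 0;-0.113 0.026 0.015 0.15 0;-0.113 0.026 0.03 0.15 0;-0.113 0.026 0.04 0.15 0;-0.113 0.026 0.044 0.15 0;-0.113 0.026 0.046 0.15 0;-0.113 0.026 0.047 0.15 0;-0.113 0.026 0.047 0.15 0;-0.113 0.026 0.047 0.15 0'
python3 pel.py wrist
```

```text
t: 21.1
tcp_pos: [0.4945, 0.0016, 0.0667]
tool_rot: [0.758, 0.652, 0.0, 0.001]
force: [-0.3, -0.3, -2.2]
finger_gap: 0.222
gripper_force: 88.6
```

```bash
python3 drive.py '0 0 0.001 0 0;0 0 0.002 0 0;0 0 0.002 0 0' ; python3 drive.py '0 0 0 0 0.1;0 0 0 0 0.3;0 0 0 0 0.45;0 0 0 0 0.5;0 0 0 0 0.5;0 0 0 0 0.5' 20; python3 drive.py '0 0 -0.01 0 0.5;0 0 -0.03 0 0.5;0 0 -0.06 0 0.5;0 0 -0.1 0 0.5;0 0 -0.14 0 0.5;0 0 -0.18 0 0.5;0 0 -0.2 0 0.5;0 0 -0.2 0 0.5;-0.05 0 -0.2 0 0.5;-0.1 0 -0.2 0 0.5;-0.15 0 -0.2 0 0.5;-0.2 0 -0.2 0 0.5;-0.2 0 -0.2 0 0.5;-0.2 0 -0.2 0 0.5'
python3 pel.py top side
python3 - <<'E'
from h import *
d=snap('top'); P=cloud(d); X,Y,Z=np.moveaxis(P,2,0); hsv=cv2.cvtColor(d['pixels'],cv2.COLOR_RGB2HSV)
for lo,hi in ((.022,.045),(.07,.09)):
    m=(Z>lo)&(Z<hi)&(abs(X-.494)<.06)&(abs(Y)<.12)&(hsv[...,1]<70); r=cv2.minAreaRect((P[m][:,:2]*1000).astype(np.float32)); print(r,np.median(P[m],0),m.sum())
save(d,'top9.png'); cv2.imwrite('pics/top9c.png',cv2.resize(d['pixels'][130:270,180:460,::-1],(800,400),interpolation=cv2.INTER_CUBIC))
E
```

```text
t: 21.45
tcp_pos: [0.4946, 0.0015, 0.0665]
tool_rot: [0.758, 0.652, 0.001, 0.001]
force: [-2.0, 0.4, 15.7]
finger_gap: 0.223
gripper_force: 91.1
t: 22.05
tcp_pos: [0.4939, 0.0017, 0.0641]
tool_rot: [0.758, 0.652, -0.0, -0.0]
force: [0.5, -0.1, -0.7]
finger_gap: 0.5
gripper_force: 0.0
t: 23.45
tcp_pos: [0.4628, -0.1967, 0.2631]
tool_rot: [0.76, 0.65, -0.0, -0.002]
force: [-0.6, 0.8, 0.0]
finger_gap: 0.499
gripper_force: 0.0
top 42 rel [0.051 0.047 0.024]
top 45 rel [ 0.05  -0.055  0.023]
top 38 rel [ 0.023 -0.053  0.023]
top 33 rel [-0.018 -0.055  0.024]
top 47 rel [-0.045  0.039  0.023]
top 29 rel [-0.052 -0.062  0.024]
side 22 rel [0.048 0.044 0.023]
side 32 rel [-0.022 -0.061  0.022]
side 18 rel [-0.047 -0.069  0.021]
((494.9177551269531, -1.6769790649414062), (188.97280883789062, 35.305450439453125), 80.96564483642578) [ 0.49258012 -0.00131389  0.03325413] 412
((495.0020751953125, -2.296285629272461), (58.342750549316406, 20.368789672851562), 80.962646484375) [ 0.49393071 -0.00076434  0.08158456] 135
```

View pics/top9c.png

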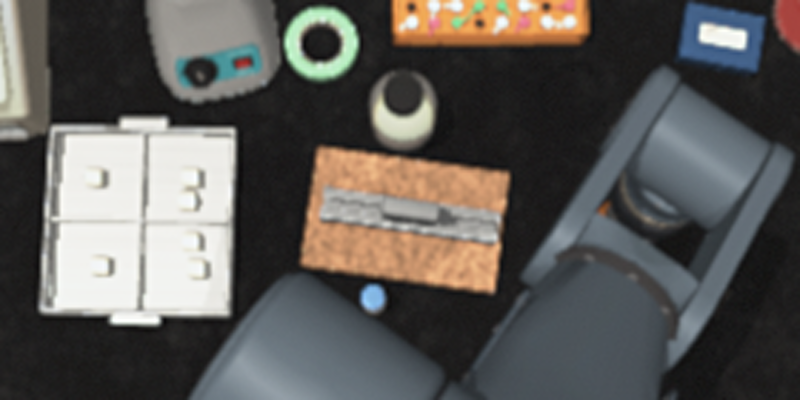

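The crop shows the pellets split 1, 1, 2, 2 over the tray's four sections. The shaker lies flat along the middle of the mat around pixel (410,212), and the robot is clear.

```bash
python3 drive.py '0 0 0 0 0.5;0 0 0 0 0.5;0 0 0 0 0.5'; python3 -c "
from station import manip
print(manip.sign_off())"
```

```text
t: 23.9
tcp_pos: [0.4641, -0.1952, 0.2644]
tool_rot: [0.758, 0.652, 0.0, 0.0]
force: [0.2, 0.6, 0.2]
finger_gap: 0.5
gripper_force: 0.0
the job is handed in; nothing more can be done
None
```

I handed the job in at about 24 s: all six pellets are in the tray, split 2, 1, 2, 1 over sections 0 to 3, and the empty shaker lies flat along the mat within about 5 mm of its middle; the sign-off gave no verdict, so I can't say whether it passed.

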